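# Line up the tippy glassware by height in the divider frame

## Robot

A 6-joint arm with a two-finger parallel gripper is mounted at the origin on a cart in front of the work surface, level with it; the furniture and walls round the work are solid. World frame = base frame: x ahead of the robot, y to its left, z up, the work surface at z = 0. Lengths are in m, angles in degrees, forces in N, time in s.
With the tool pointing down it reaches from about 0.4 to 0.825 m from the base axis. Payload 7 kg.
Tool frame: the origin (TCP) lies at the very end of the fingers, on their centre line; the grasp point (between the pads) lies 19 mm behind it; z points along the fingers, y is the direction in which the jaws open and shut (so a half turn about z gives the same grasp; the last joint's range is limited). The gripper opens to 88 mm and grips with 3 to 60 N. Pads are 19 mm wide; open, the fingers measure 130 mm over their backs; the gripper's body (78 mm by 193 mm) begins 47 mm behind the grasp point.
Start: joints at [-47.034, 20.546, 0.682, 0, -70.136, -16.507], TCP at [0.301, -0.604, 0.227] pointing down, gripper open.
Joint ranges: [-176.03, 176.03], [-82.01, 121.73], [-58.28, 71.71], [-173.87, 95.51], [-174.79, -0.11], [-173.66, 173.66]. Speed limits (degrees/s): [136.94, 136.94, 172.46, 180, 180, 180].

## Interface

Orientations are given as [roll, pitch, yaw] about the fixed x, y, z axes, in that order (R = Rz(yaw) Ry(pitch) Rx(roll)).
In Python, from plant import ctrl gives the robot as it stands.
- The arm moves only by the tool move_arm, never from a script. Its argument "increments" is a list of rows, each a list of 2 entries, a list of its own where there are three numbers: the shift along the world's x, y, z in mm, then the turn about the world's z in rad. A call has exactly 8 rows; each row shifts and turns the pose as measured when the row begins; what a row does not reach is not made up. A row lasts 1/10 s, in which the tool goes at most 50 mm and 8.59 degrees, less where a joint would pass 70% of its speed; a pose out of reach is approached as far as the arm can. A call with a gripper value outside its range is refused whole. "jaw" is the gripper command: -1 is shut, 1 is fully open, values between are in proportion, set as the call begins (left out, the last holds). The fingers move at their own pace and stop on an object; the grip force is fixed at half the most. Time passes only in rows, so rows that do not move let the fingers close, or fill a call up. It gives the time, the measured TCP pose, the force and the opening at its end, in the units of the state.
- ctrl.get_obs(): the state, without advancing time (a new reading comes with each control period).
- ctrl.snapshot(name): name is "scene" or "top" or "wrist"; returns a dict with "color" (420x560x3 uint8, red, green, blue), "fx", "fy", "cx", "cy" (pixels), "D" ([k1, k2, p1, p2, k3] as OpenCV has them; the pictures are not rectified), "R" (3x3) and "t" (3): a world point X has camera coordinates R X + t. Camera axes: x right, y down, z forward; pixel columns grow to the right and rows downward; lengths in m; the calibration is good to about 2 mm. A picture is of the moment at which its call begins. There is no depth.
- ctrl.close_job(): hands the job in, once; it reports no verdict.
The state is a dict: "clock": time; "joint_pos": joint angles; "qvel": joint speeds; "tau": joint torques, N m; "tool_pos": TCP position; "orientation": TCP orientation; "force": force on the tool from outside, world axes, zero at the start; "moment": the same for the moment, N m; "opening": finger opening in m.
Only numpy, scipy, OpenCV 4.12 (cv2) and the standard library are available. Lean on these libraries where they do the work, as an engineer would, in place of code of your own. Each camera call takes 0.05 s, during which the arm holds its last target.

## Task

Set out the glassware for the next preparation in the steel divider frame, in order of height: the measuring cylinder in the left bay, the volumetric flask in the middle bay and the dropper bottle in the right bay, each standing upright on the worktop near the middle of its bay. One of them already stands in the left bay and has to make way; these things tip easily, so keep them upright all the time and set them down without dropping them. Leave the wash bottle, the stock bottle and the beaker where they stand.

Things in the scene. Friction and masses are not known exactly. Their poses are not given: they have to be found in the camera images.
- cylinder_mid (a point): Clear measuring cylinder, tall and tippy, 188 mm high: straight tube 30 mm in diameter from 8 mm up to the top, on a flat six-sided foot 50 x 57 mm, 8 mm thick. About 0.13 kg, its weight half-way up. The point is on the tube's axis half-way up, 94 mm above the underside; hold it by the upper tube (140 to 150 mm above the underside). Its z axis points up while it stands.
- cylinder: The same measuring cylinder; origin at the centre of its underside.
- flask_mid (a point): Clear stoppered volumetric flask, 142 mm high, about 0.07 kg: bulb 48 mm in diameter below, slender neck. Hold it by the top of the neck and stopper, 18 mm in diameter, 114 to 142 mm above the underside; lower down it is solid like a cone that widens to the bulb. Stands with a natural lean of about 2 degrees (counts as upright). The point is on the axis half-way up, 71 mm above the underside; z up.
- flask: The same flask; origin at the centre of its underside.
- dropper_mid (a point): Dropper bottle, 102 mm high: bottle 33 mm in diameter up to 70 mm with a rounded shoulder, ribbed collar 24 mm in diameter from 62 to 77 mm, rubber bulb 13 mm in diameter from there to the top. About 0.07 kg. Hold it by the collar, about 80 mm above the underside at the middle of the pads. The point is on the axis half-way up, 51 mm above the underside. Its z axis points up while it stands.
- dropper_bottle: The same dropper bottle; origin at the centre of its underside.
- bay_left (a point): Centre of the left bay (as the robot sees it) of the steel divider frame, at worktop height. The frame is fixed, 100 mm deep and 292 mm long, with walls 4 mm thick and 30 mm high (corner pins 33 mm); it has three square bays in a row, each 92 mm clear, 96 mm from centre to centre, open below so that things stand on the worktop itself. The point's y axis points along the row towards the left end, z up.
- bay_middle (a point): Centre of the middle bay of the divider frame, at worktop height; axes as for the left bay.
- bay_right (a point): Centre of the right bay of the divider frame, at worktop height; axes as for the left bay.
- wash_mid (a point): Wash bottle, a bystander: body 61 mm in diameter and 122 mm high, cap 38 mm in diameter up to 139 mm, thin bent jet that rises to 188 mm and reaches 70 mm from the axis along the point's -y. The point is on the bottle's axis, 70 mm above the underside. z up.
- stock_mid (a point): Capped round reagent bottle, a bystander: 86 mm in diameter, 176 mm high. The point is on its axis, 88 mm above the underside. z up.
- beaker_mid (a point): Small empty glass beaker, a bystander: 63 mm over its rim and spout, 69 mm high. The point is on its axis, 34 mm above the underside. z up.
- screen_front (a point): Fixed monitor behind the work: centre of the flat front of its screen, which faces the robot. The screen is about 420 mm wide (along y), its lower edge 130 mm below this point and its upper edge 130 mm above it; keep the gripper and wrist clear of it.
Not all that is in view belongs to the job. What is shaped like the cylinder but pink or red is not meant.

How it is judged (in metres and radians):
At the end, for the whole second after the job is handed in: The measuring cylinder stands in the left bay, the flask in the middle bay and the dropper bottle in the right bay, each with its axis within 35 mm of the bay's centre, its underside on the worktop (within 6 mm), upright within 0.1 rad and at rest (horizontal distance between cylinder_mid and bay_left below 0.035 m and height (world z) of cylinder_mid between 0.088 and 0.1 m and angle between each of cylinder_mid, flask_mid, dropper_mid's own z axis and vertical below 0.1 rad and linear speed of each of cylinder, flask, dropper_bottle below 0.02 m/s and horizontal distance between flask_mid and bay_middle below 0.035 m and height (world z) of flask_mid between 0.065 and 0.077 m and horizontal distance between dropper_mid and bay_right below 0.035 m and height (world z) of dropper_mid between 0.045 and 0.057 m); the robot touches nothing.
It fails at once if the measuring cylinder, the flask or the dropper bottle leans over by more than 25 degrees (angle between any of cylinder_mid, flask_mid, dropper_mid's own z axis and vertical above 0.44 rad).
It fails at once if the measuring cylinder, the flask or the dropper bottle is let go more than 25 mm above the worktop ((height (world z) of cylinder_mid above 0.119 m and contact force between the fingers and cylinder below 0.02 N) or (height (world z) of flask_mid above 0.096 m and contact force between the fingers and flask below 0.02 N) or (height (world z) of dropper_mid above 0.076 m and contact force between the fingers and dropper_bottle below 0.02 N)).
It fails at once if the wash bottle, the stock bottle or the beaker is pushed more than 25 mm from where it stood, or leans over by more than 20 degrees (distance of any of wash_mid, stock_mid, beaker_mid from where it was at the start of the episode above 0.025 m or angle between any of wash_mid, stock_mid, beaker_mid's own z axis and vertical above 0.35 rad).
It also fails if it takes over 72 s, if anything falls off the work surface, if the arm or the gripper's body presses on something with over 40 N, if the wrist force passes 120 N, or if a joint passes its speed limit or range.

## Working session

There is one attempt and no reset: what is moved stays moved. The work goes in short steps, Python scripts to look and compute and a tool call to move; the robot and the scene stay as the last step left them, time stands still between calls to the robot, and variables do not carry over. Pictures are saved under pics/ and viewed, and the job is handed in when it is done.

Besides the shell and the picture viewer there is one more tool, called by a JSON object that holds its "api" and its "payload". move_arm: Moves the arm, as the interface text tells. Its arguments: {"type":"object","properties":{"increments":{"type":"array","items":{"type":"array"}},"jaw":{"type":"number"}},"required":["increments"]}

```bash
mkdir -p pics; ls; cat > h.py <<'E'
import numpy as np, cv2, pickle
from plant import ctrl
def snap(n,f):
    s=ctrl.snapshot(n); cv2.imwrite(f'pics/{f}.png',s['color'][:,:,::-1]); pickle.dump(s,open(f'pics/{f}.pkl','wb')); return s
def load(f): return pickle.load(open(f'pics/{f}.pkl','rb'))
def K(s): return np.array([[s['fx'],0,s['cx']],[0,s['fy'],s['cy']],[0,0,1.]])
def ray(s,u,v):
    p=cv2.undistortPoints(np.array([[[u,v]]],float),K(s),np.array(s['D'],float))[0,0]
    R=np.array(s['R']);t=np.array(s['t']); d=R.T@np.array([p[0],p[1],1]); return -R.T@t,d/np.linalg.norm(d)
def plane(s,u,v,z):
    c,d=ray(s,u,v); return c+d*(z-c[2])/d[2]
def proj(s,X):
    r,_=cv2.Rodrigues(np.array(s['R'],float)); return cv2.projectPoints(np.array(X,float).reshape(-1,1,3),r,np.array(s['t'],float),K(s),np.array(s['D'],float))[0].reshape(-1,2)
def tri(s1,p1,s2,p2):
    c1,d1=ray(s1,*p1);c2,d2=ray(s2,*p2)
    A=np.stack([d1,-d2],1);l=np.linalg.lstsq(A,c2-c1,rcond=None)[0]
    a=c1+d1*l[0];b=c2+d2*l[1]; return (a+b)/2,np.linalg.norm(a-b)
E
python3 - <<'E'
from h import *
for n in ['scene','top','wrist']:
    s=snap(n,n+'0'); R=np.array(s['R']); print(n,-R.T@np.array(s['t']),R[2],s['fx'],s['D'])
print(ctrl.get_obs())
E
```

```text
pics
scene [-0.40750303  0.56529447  0.7712194 ] [ 0.76909394 -0.36833707 -0.52232395] 411.1186047078891 [-0.12644859  0.          0.          0.          0.        ]
top [0.38038282 0.10948041 1.6941798 ] [ 0.10318336 -0.00980432 -0.99461403] 500.7594012703001 [-0.08289807  0.          0.          0.          0.        ]
wrist [ 0.23472562 -0.63690917  0.38563833] [ 0.24294835  0.12311184 -0.96219518] 325.354941643218 [-0.06023132  0.          0.          0.          0.        ]
{'clock': 0.15, 'joint_pos': array([-4.70357354e+01,  2.05810058e+01,  6.45370531e-01, -1.31356034e-02,
       -7.01375095e+01, -1.65073741e+01]), 'qvel': array([ 0.03716295, -0.05697237,  0.19657286,  0.17233494, -0.03784424,
       -0.02794288]), 'tau': array([-2.48422279e-03, -5.83277249e+01,  2.93290168e+01,  7.00136662e+00,
        8.75492929e-03, -1.22674160e-04]), 'tool_pos': array([ 0.30052791, -0.603981  ,  0.22585049]), 'orientation': array([ 1.79926361e+02, -8.94389617e-03, -1.53547575e+02]), 'force': array([-0.5872373 , -0.04745409, -1.067645  ]), 'moment': array([-0.00956596, -0.01961437, -0.00661457]), 'opening': 0.08769451163565088}
```

View pics/scene0.png

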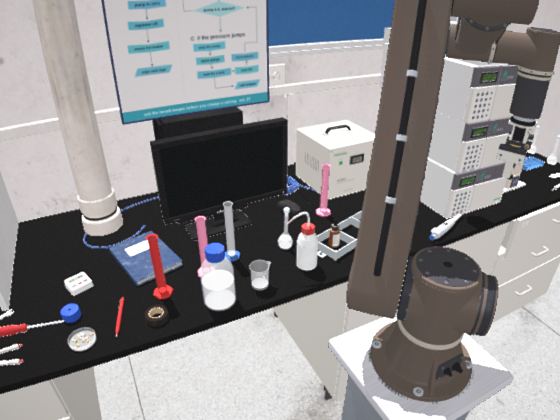

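View pics/top0.png

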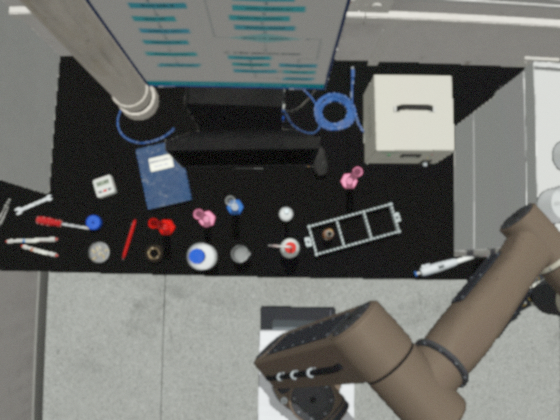

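The scene view shows these candidates for the cylinder:
- clear with a blue base at (230,232)
- pink at (204,245)
- pink at (324,190)
- red at (158,265)

By the description I choose the clear one. The flask is at (286,230), the dropper is in the left bay at (335,236), and the bystanders are the wash bottle (308,248), stock bottle (219,280) and beaker (260,275). I'll check this in close crops.

```bash
python3 - <<'E'
from h import *
a=load('scene0')['color'][180:320,180:400,::-1]; cv2.imwrite('pics/c1.png',cv2.resize(a,None,fx=3.6,fy=3.6,interpolation=cv2.INTER_CUBIC))
a=load('top0')['color'][160:280,180:420,::-1]; cv2.imwrite('pics/c2.png',cv2.resize(a,None,fx=3.3,fy=3.3,interpolation=cv2.INTER_CUBIC))
E
```

```text
(no output)
```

View pics/c1.png

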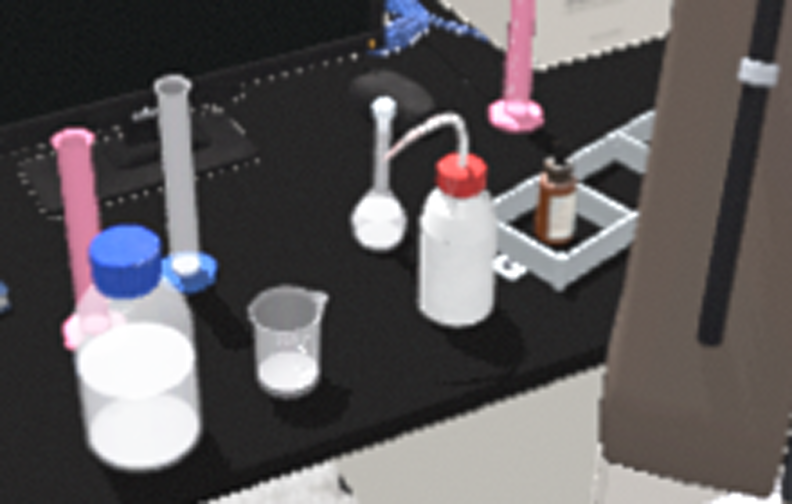

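View pics/c2.png

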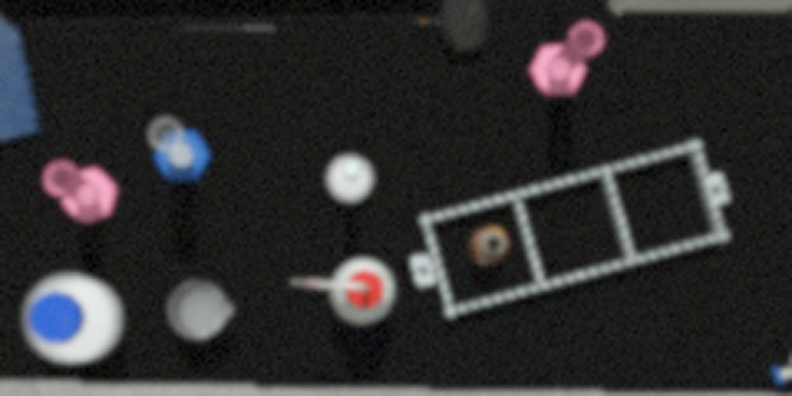

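```bash
python3 - <<'E'
from h import *
t=load('top0'); s=load('scene0')
f=lambda u,v:((u+.5)/3.3-.5+180,(v+.5)/3.3-.5+160)
g=lambda u,v:((u+.5)/3.6-.5+180,(v+.5)/3.6-.5+180)
c=[plane(t,*f(*p),.03) for p in [(424,218),(698,144),(728,237),(450,315)]]
for p in c: print('corner',p.round(4))
print('len',[np.linalg.norm(c[i]-c[(i+1)%4]).round(4) for i in range(4)])
m=sum(c)/4; a=(c[0]+c[3]-c[1]-c[2]);a/=np.linalg.norm(a)
print('mid',m,'axis',a,np.degrees(np.arctan2(a[1],a[0])))
for k,n in((1,'L'),(0,'M'),(-1,'R')): print(n,(m+a*.096*k).round(4))
print('grid', [plane(t,*f(*p),.03).round(3) for p in [(520,198),(540,288),(608,172),(630,262)]])
hsv=cv2.cvtColor(t['color'],cv2.COLOR_RGB2HSV)
b=cv2.inRange(hsv,(100,80,60),(125,255,255)); n,l,st,ce=cv2.connectedComponentsWithStats(b)
for i in range(1,n):
    if st[i,4]>40: print('blue',ce[i],st[i,4],plane(t,*ce[i],.008).round(4))
def P(nm,p,z): print(nm,plane(t,*f(*p),z).round(4))
P('cyltop',(165,133),.188);P('cyl base',(182,154),.008)
P('flask stopper',(351,172),.142);P('flask bulb',(350,180),.024)
P('drop top',(490,243),.102)
P('wash cap',(364,290),.139);P('jet',(295,282),.188);P('stock cap',(57,318),.176);P('stock body',(73,318),.088)
P('beaker',(197,310),.05);P('pink2 top',(585,38),.188);P('pink2base',(558,70),.008);P('pink1top',(62,178),.188);P('pink1',(90,194),.008)
for nm,p1,p2 in[('cyltop',(165,133),(173,85)),('stopper',(351,172),(383,103)),('droptop',(490,243),(560,164)),('cap',(364,290),(462,170)),('jet',(295,282),(392,155))]:
    print(nm,tri(t,f(*p1),s,g(*p2)))
# screen lower/upper edges
E
```

```text
corner [0.5037 0.0036 0.03  ]
corner [ 0.585  -0.2755  0.03  ]
corner [ 0.4905 -0.3061  0.03  ]
corner [ 0.4065 -0.024   0.03  ]
len [np.float64(0.2907), np.float64(0.0993), np.float64(0.2943), np.float64(0.101)]
mid [ 0.49640378 -0.15047292  0.03      ] axis [-0.28267121  0.95921686  0.        ] 106.4196960531591
L [ 0.4693 -0.0584  0.03  ]
M [ 0.4964 -0.1505  0.03  ]
R [ 0.5235 -0.2426  0.03  ]
grid [array([ 0.526, -0.093,  0.03 ]), array([ 0.435, -0.115,  0.03 ]), array([ 0.554, -0.183,  0.03 ]), array([ 0.463, -0.206,  0.03 ])]
blue [313.47950378 105.53559871] 1854 [ 0.9243 -0.0107  0.008 ]
blue [158.63855915 173.17110111] 2443 [0.6745 0.516  0.008 ]
blue [235.86624204 207.70700637] 157 [0.5613 0.2479 0.008 ]
blue [ 93.425      221.81666667] 240 [0.5028 0.7324 0.008 ]
blue [196.22513089 255.81151832] 191 [0.3961 0.3764 0.008 ]
cyltop [0.5652 0.2526 0.188 ]
cyl base [0.5659 0.2516 0.008 ]
flask stopper [0.5375 0.0804 0.142 ]
flask bulb [0.5412 0.079  0.024 ]
drop top [ 0.4754 -0.056   0.102 ]
wash cap [0.4266 0.066  0.139 ]
jet [0.4312 0.1303 0.188 ]
stock cap [0.3939 0.3477 0.176 ]
stock body [0.3951 0.346  0.088 ]
beaker [0.406  0.2287 0.05  ]
pink2 top [ 0.6623 -0.1335  0.188 ]
pink2base [ 0.6617 -0.1346  0.008 ]
pink1top [0.5217 0.3458 0.188 ]
pink1 [0.5227 0.3447 0.008 ]
cyltop (array([0.56494853, 0.25255491, 0.1904695 ]), np.float64(0.00030170134148150847))
stopper (array([0.53737172, 0.08043589, 0.14327294]), np.float64(0.00011970655412326313))
droptop (array([ 0.47641803, -0.05918574,  0.07785617]), np.float64(0.001632057260442474))
cap (array([0.42700898, 0.06649601, 0.1371728 ]), np.float64(0.0013451643111823473))
jet (array([0.43103627, 0.12903452, 0.16669406]), np.float64(0.0034737378230264688))
```

View pics/wrist0.png

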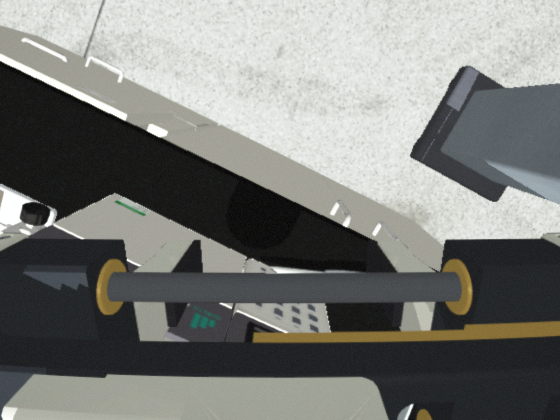

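```bash
python3 - <<'E'
from h import *
t=load('top0'); s=load('scene0')
print('tcp in top',proj(t,[.30,-.604,.227]),'scene',proj(s,[.30,-.604,.227]))
print('bench edge',plane(t,280,277,0),'stack side low', plane(t,454,252,0),plane(t,454,180,0),'scene stack foot',plane(s,433,212,0),plane(s,455,222,0))
for z in(.1,.25,.4):print(z,'screen low edge',plane(t,168,152,z).round(3),plane(t,320,152,z).round(3), 'top edge',plane(t,168,133,z).round(3))
print(proj(t,[[.3,-.604,.4],[0,-.0,.3]]))
a=np.hstack([cv2.resize(s['color'][30:230,390:560,::-1],None,fx=2.4,fy=2.4),cv2.resize(t['color'][40:290,430:560,::-1],None,fx=1.92,fy=1.92)]);cv2.imwrite('pics/c3.png',a)
E
```

```text
tcp in top [[514.99524698 293.12204962]] scene [[509.33844782 171.54377561]]
bench edge [0.33116974 0.09370426 0.        ] stack side low [ 0.4255667  -0.50000953  0.        ] [ 0.67500835 -0.50385299  0.        ] scene stack foot [ 0.4885267  -0.50368901  0.        ] [ 0.40051941 -0.52634227  0.        ]
0.1 screen low edge [0.729 0.467 0.1  ] [ 0.739 -0.027  0.1  ] top edge [0.792 0.47  0.1  ]
0.25 screen low edge [0.696 0.433 0.25 ] [ 0.705 -0.014  0.25 ] top edge [0.753 0.436 0.25 ]
0.4 screen low edge [0.663 0.399 0.4  ] [ 0.672 -0.001  0.4  ] top edge [0.715 0.402 0.4  ]
[[545.44920321 296.88651899]
 [312.8652651  402.55218634]]
```

View pics/c3.png

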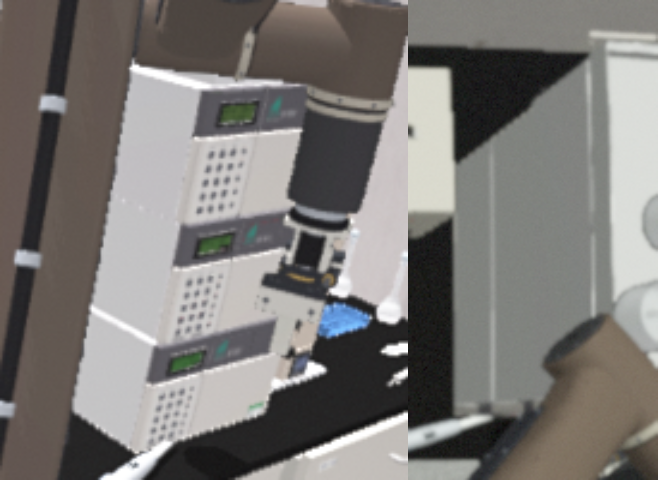

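Two views agree on every point to about 2 mm:
- cylinder at (.566,.252)
- flask at (.538,.080)
- dropper at (.475,-.057)
- bay centres at (.469,-.058), (.496,-.150) and (.523,-.243), with outside lengths of 291–294 × 99–101 mm as specified

I'll start with the dropper. The jaws go along x so the gripper body clears the wash bottle, and I first move straight +y to clear the instrument stack.

{"api": "move_arm", "payload": {"increments": [[[0, 30, 10], 0], [[0, 40, 0], 0], [[0, 45, 0], 0], [[0, 45, 0], 0.1], [[0, 45, 0], 0.14], [[10, 45, 0], 0.14], [[20, 40, 0], 0.14], [[30, 35, 0], 0.14]], "jaw": 1}}

```text
clock: 0.95
tool_pos: [0.3555, -0.2708, 0.2309]
orientation: [179.6, -0.1, -115.0]
force: [2.0, -1.3, 0.9]
opening: 0.0875
```

{"api": "move_arm", "payload": {"increments": [[[22, 40, -5], 0.14], [[22, 40, -5], 0.14], [[22, 40, -5], 0.12], [[22, 40, -5], 0.05], [[20, 34, -10], 0], [[10, 20, 0], 0], [[0, 0, 0], 0], [[0, 0, 0], 0]]}}

```text
clock: 1.75
tool_pos: [0.4784, -0.0422, 0.2007]
orientation: [179.9, -0.1, -87.3]
force: [0.2, -0.4, -0.4]
opening: 0.0876
```

```bash
python3 - <<'E'
from h import *
s=snap('wrist','wrist1');o=ctrl.get_obs();print(o['tool_pos'],o['orientation'])
print(proj(s,[[.475,-.057,.102],[.475,-.057,0]]))
E
```

```text
[ 0.47842439 -0.04246935  0.20081495] [ 1.79875439e+02 -6.78571483e-02 -8.73519696e+01]
[[288.3443137  187.3468326 ]
 [286.77765836 167.07133424]]
```

View pics/wrist1.png

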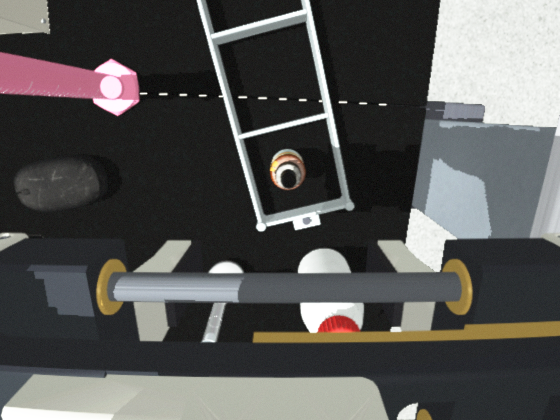

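Wrist view: the dropper's bulb top is a dark disc at (288,182) in the left bay. The bay's corner pins are at (262,227) and (349,206), and its divider ends at (240,137) and (327,116).

```bash
python3 - <<'E'
from h import *
s=load('wrist1')
cv2.imwrite('pics/c4.png',cv2.resize(s['color'][130:240,220:370,::-1],None,fx=5,fy=5,interpolation=cv2.INTER_CUBIC))
c=[plane(s,*p,.03) for p in [(262,225),(349,205),(327,116),(240,137)]];print(np.round(c,4))
E
```

```text
[[ 0.4992  0.002   0.03  ]
 [ 0.4077 -0.0245  0.03  ]
 [ 0.4385 -0.1145  0.03  ]
 [ 0.5239 -0.0901  0.03  ]]
```

View pics/c4.png

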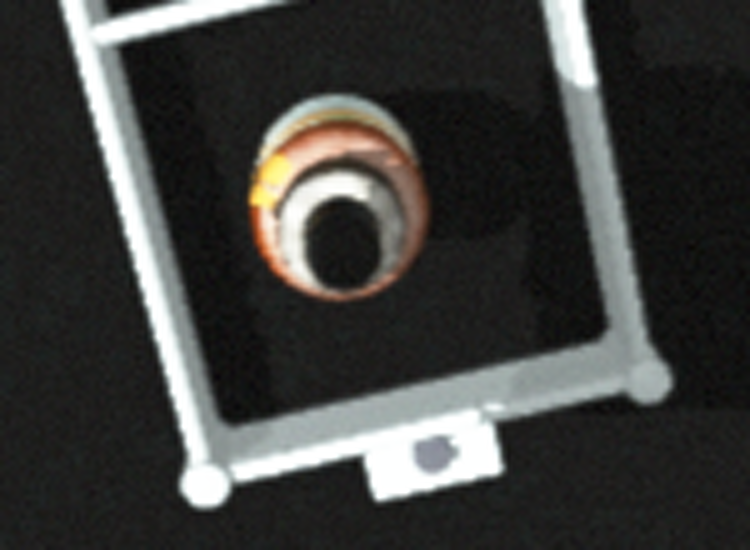

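```bash
python3 - <<'E'
from h import *
s=load('wrist1')
print(plane(s,288.3,181.6,.102),plane(s,288,176.7,.077),plane(s,287.6,174,.06))
E
```

```text
[ 0.47527519 -0.06176499  0.102     ] [ 0.47507528 -0.06097126  0.077     ] [ 0.47513952 -0.06024692  0.06      ]
```

{"api": "move_arm", "payload": {"increments": [[[-3, -9, 0], 0], [[0, -8, -10], 0], [[0, 0, -25], 0], [[0, 0, -30], 0], [[0, 0, -30], 0], [[0, 0, -25], 0], [[0, 0, -12], 0], [[0, 0, 0], 0]]}}

```text
clock: 2.6
tool_pos: [0.4706, -0.0709, 0.0633]
orientation: [-179.9, -0.0, -88.0]
force: [0.4, 0.3, 0.9]
opening: 0.0878
```

{"api": "move_arm", "payload": {"increments": [[[4, 10, -2], 0], [[0, 0, 0], 0], [[0, 0, 0], 0], [[0, 0, 0], 0], [[0, 0, 0], 0], [[0, 0, 0], 0], [[0, 0, 0], 0], [[0, 0, 0], 0]]}}

```text
clock: 3.4
tool_pos: [0.4761, -0.0619, 0.064]
orientation: [-179.6, 0.0, -88.1]
force: [-1.0, -0.9, 1.2]
opening: 0.0876
```

{"api": "move_arm", "payload": {"increments": [[[0, 1, -3], 0], [[0, 0, 0], 0], [[0, 0, 0], 0], [[0, 0, 0], 0], [[0, 0, 0], 0], [[0, 0, 0], 0], [[0, 0, 0], 0], [[0, 0, 0], 0]], "jaw": -1}}

```text
clock: 4.2
tool_pos: [0.476, -0.0608, 0.0606]
orientation: [-179.7, 0.0, -88.1]
force: [0.2, 0.9, 0.7]
opening: 0.0292
```

```bash
python3 - <<'E'
from h import *
s=snap('wrist','wrist2');o=ctrl.get_obs();print(o['tool_pos'],o['opening'])
E
```

```text
[ 0.47595699 -0.06081464  0.06055264] 0.025575234348248804
```

View pics/wrist2.png

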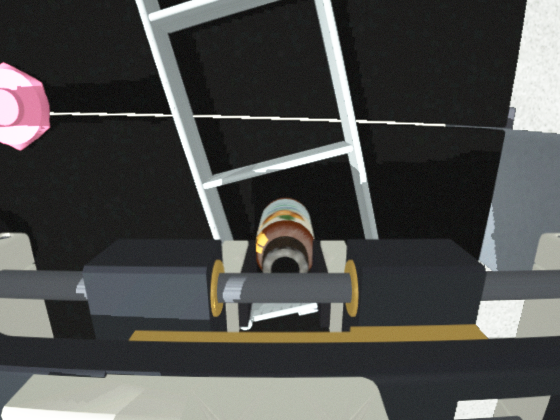

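The dropper is upright between the fingers at (286,255). The jaws are about to touch the collar.

{"api": "move_arm", "payload": {"increments": [[[0, 0, 0], 0], [[0, 0, 0], 0], [[0, 0, 0], 0], [[0, 0, 0], 0], [[0, 0, 8], 0], [[0, 0, 15], 0], [[0, 0, 15], 0], [[0, 0, 12], 0]]}}

```text
clock: 5.05
tool_pos: [0.4742, -0.0612, 0.1117]
orientation: [-179.9, -0.0, -88.1]
force: [0.3, -0.0, -1.3]
opening: 0.0247
```

{"api": "move_arm", "payload": {"increments": [[[4, -15, 2], 0], [[8, -28, 0], 0], [[9, -34, 0], 0], [[9, -34, 0], 0], [[8, -28, 0], 0], [[4, -16, 0], 0], [[2, -8, 0], 0], [[0, 0, 0], 0]]}}

```text
clock: 5.85
tool_pos: [0.522, -0.23, 0.1218]
orientation: [-179.4, -0.0, -87.9]
force: [0.2, 0.6, -1.4]
opening: 0.0244
```

{"api": "move_arm", "payload": {"increments": [[[0, 0, 0], 0], [[0, 0, 0], 0], [[0, 0, 0], 0], [[0, 0, 0], 0], [[0, 0, 0], 0], [[0, 0, 0], 0], [[0, 0, 0], 0], [[0, 0, 0], 0]]}}

```text
clock: 6.65
tool_pos: [0.5215, -0.2264, 0.1227]
orientation: [-179.3, 0.0, -87.7]
force: [0.0, -0.5, -0.6]
opening: 0.0242
```

{"api": "move_arm", "payload": {"increments": [[[1, -8, 0], 0], [[1, -6, -6], 0], [[0, 0, -12], 0], [[0, 0, -13], 0], [[0, 0, -10], 0], [[0, 0, -5], 0], [[0, 0, 0], 0], [[0, 0, 0], 0]]}}

```text
clock: 7.45
tool_pos: [0.5226, -0.2426, 0.0712]
orientation: [-179.5, 0.0, -87.8]
force: [0.1, -0.5, -0.3]
opening: 0.0242
```

```bash
python3 - <<'E'
from h import *
s=snap('wrist','wrist3');t=snap('top','top3');o=ctrl.get_obs();print(o['tool_pos'],o['opening'],o['force'])
cv2.imwrite('pics/c5.png',cv2.resize(t['color'][160:280,180:420,::-1],None,fx=3.3,fy=3.3,interpolation=cv2.INTER_CUBIC))
E
```

```text
[ 0.52277633 -0.24254055  0.07156935] 0.023978159412749417 [0.06432113 0.68097503 0.17231488]
```

View pics/wrist3.png

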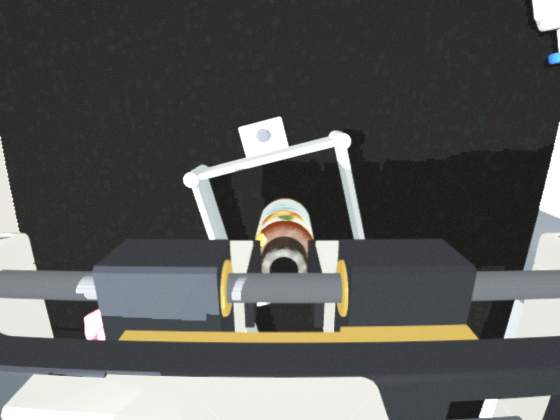

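The dropper is upright in the right bay, with end pins at (192,180) and (341,140). It is about 11 mm above the worktop, so I'll lower it.

{"api": "move_arm", "payload": {"increments": [[[0, 0, -6], 0], [[0, 0, 0], 0], [[0, 0, 0], 0], [[0, 0, -3], 0], [[0, 0, 0], 0], [[0, 0, 0], 0], [[0, 0, 0], 0], [[0, 0, 0], 0]]}}

```text
clock: 8.35
tool_pos: [0.5238, -0.2425, 0.0634]
orientation: [-179.3, -0.0, -87.8]
force: [0.4, 1.2, -0.5]
opening: 0.0237
```

{"api": "move_arm", "payload": {"increments": [[[0, 0, -3], 0], [[0, 0, 0], 0], [[0, 0, 0], 0], [[0, 0, 0], 0], [[0, 0, 0], 0], [[0, 0, 0], 0], [[0, 0, 0], 0], [[0, 0, 0], 0]]}}

```text
clock: 9.15
tool_pos: [0.5241, -0.2426, 0.0603]
orientation: [-179.3, -0.0, -87.8]
force: [-0.4, 0.0, 0.2]
opening: 0.0239
```

{"api": "move_arm", "payload": {"increments": [[[0, 0, 0], 0], [[0, 0, 0], 0], [[0, 0, 0], 0], [[0, 0, 0], 0], [[0, 0, 0], 0], [[0, 0, 0], 0], [[0, 0, 0], 0], [[0, 0, 5], 0]], "jaw": 1}}

```text
clock: 9.95
tool_pos: [0.5238, -0.2425, 0.0652]
orientation: [-179.3, -0.0, -87.8]
force: [-0.7, -0.8, -0.3]
opening: 0.0826
```

{"api": "move_arm", "payload": {"increments": [[[0, 0, 20], 0], [[0, 0, 30], 0], [[0, 0, 30], 0], [[0, 0, 30], 0], [[0, 0, 30], -0.05], [[0, 15, 10], -0.14], [[0, 30, 0], -0.14], [[0, 40, 0], -0.14]]}}

```text
clock: 10.75
tool_pos: [0.5224, -0.1602, 0.2247]
orientation: [-179.2, 0.1, -115.6]
force: [1.2, 0.3, -0.5]
opening: 0.0876
```

```bash
python3 - <<'E'
from h import *
t=snap('top','top4');s=snap('scene','scene4')
a=cv2.resize(t['color'][160:280,180:420,::-1],None,fx=2.6,fy=2.6,interpolation=cv2.INTER_CUBIC)
b=cv2.resize(s['color'][180:300,180:420,::-1],None,fx=2.3,fy=2.3,interpolation=cv2.INTER_CUBIC)
b=cv2.copyMakeBorder(b,0,0,0,a.shape[1]-b.shape[1],cv2.BORDER_CONSTANT)
cv2.imwrite('pics/c6.png',np.vstack([a,b]))
E
```

```text
(no output)
```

View pics/c6.png

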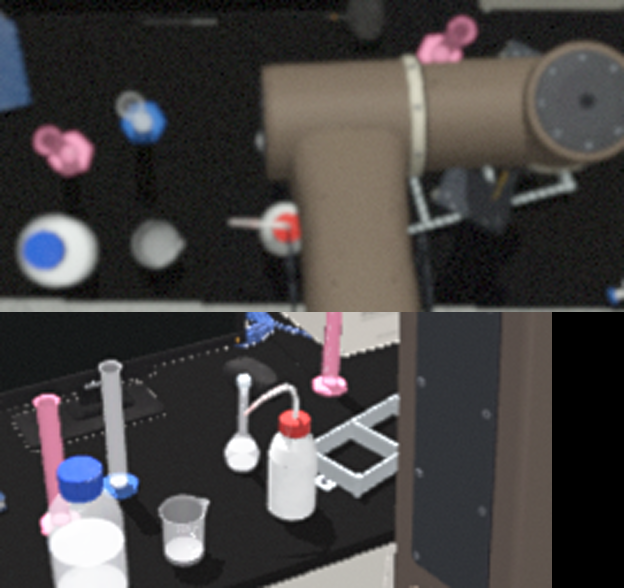

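{"api": "move_arm", "payload": {"increments": [[[2, 30, 0], -0.14], [[2, 30, 0], -0.14], [[2, 30, 0], -0.14], [[2, 30, 0], -0.14], [[2, 30, 0], -0.14], [[2, 20, 0], -0.1], [[0, 10, 0], 0], [[0, 0, 0], 0]]}}

```text
clock: 11.65
tool_pos: [0.5342, 0.0283, 0.2278]
orientation: [-179.1, 0.3, -162.2]
force: [0.2, 0.7, -0.2]
opening: 0.0877
```

```bash
python3 - <<'E'
from h import *
s=snap('wrist','wrist5');o=ctrl.get_obs();print(o['tool_pos'],o['orientation'])
print(proj(s,[[.5375,.0805,.142],[.541,.079,0]]))
E
```

```text
[0.53415969 0.0277093  0.22780892] [-179.11819757    0.26135238 -162.21815806]
[[345.9865139  231.8803055 ]
 [324.33217312 192.6064672 ]]
```

View pics/wrist5.png

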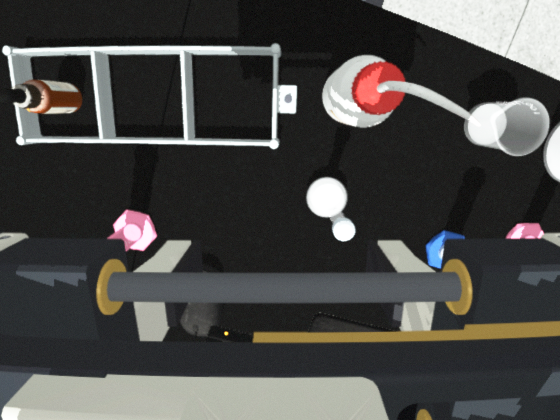

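The dropper stands upright in the right bay, base about (70,98). The flask's stopper is at (343,230), 3 px from the prediction.

```bash
python3 - <<'E'
from h import *
s=load('wrist5')
print('dropper base',plane(s,71,98,.0),'collar',plane(s,36,97,.07))
print('stopper',plane(s,343.5,230,.142))
c=[plane(s,*p,.033) for p in [(8,50),(276,48),(275,144),(21,141)]];print(np.round(c,4),np.mean(c,0))
print('right bay inner', proj(s,[[.5235,-.2426,0]]))
E
```

```text
dropper base [ 0.52402023 -0.24248967  0.        ] collar [ 0.52212915 -0.23271528  0.07      ]
stopper [0.53661078 0.07802279 0.142     ]
[[ 0.4891 -0.2995  0.033 ]
 [ 0.4076 -0.0237  0.033 ]
 [ 0.4999  0.0042  0.033 ]
 [ 0.5826 -0.2728  0.033 ]] [ 0.49478996 -0.14795058  0.033     ]
right bay inner [[70.97693882 97.53508686]]
```

{"api": "move_arm", "payload": {"increments": [[[1, 15, 0], 0], [[1, 20, 0], 0], [[0, 10, 0], 0], [[0, 0, 0], 0], [[0, 0, 0], 0], [[0, 0, 0], 0], [[0, 0, 0], 0], [[0, 0, 0], 0]]}}

```text
clock: 12.5
tool_pos: [0.5358, 0.07, 0.228]
orientation: [-179.1, 0.2, -162.1]
force: [0.5, -0.3, 0.5]
opening: 0.0879
```

{"api": "move_arm", "payload": {"increments": [[[1, 9, 0], 0], [[0, 0, -10], 0], [[0, 0, -20], 0], [[0, 0, -25], 0], [[0, 0, -25], 0], [[0, 0, -18], 0], [[0, 0, -8], 0], [[0, 0, 0], 0]]}}

```text
clock: 13.3
tool_pos: [0.536, 0.0799, 0.1156]
orientation: [-179.1, 0.2, -162.0]
force: [-0.8, 0.6, 1.0]
opening: 0.0877
```

```bash
python3 - <<'E'
from h import *
s=snap('wrist','wrist6');o=ctrl.get_obs();print(o['tool_pos'],o['orientation'])
E
```

```text
[0.53633179 0.08004459 0.11622673] [-179.11821604    0.2796858  -162.03654417]
```

View pics/wrist6.png

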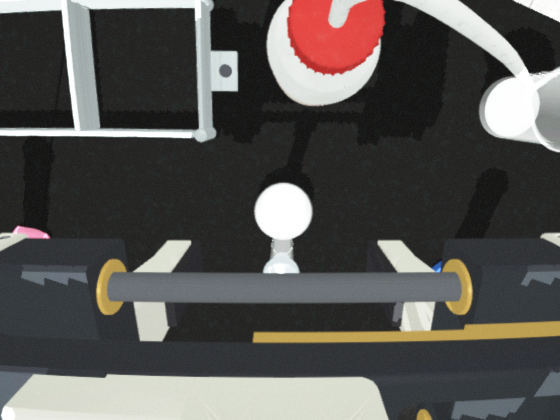

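The flask neck is centred between the fingers at (282,265). I'll go 7 mm lower and close.

{"api": "move_arm", "payload": {"increments": [[[0, 0, -7], 0], [[0, 0, 0], 0], [[0, 0, 0], 0], [[0, 0, 0], 0], [[0, 0, 0], 0], [[0, 0, 0], 0], [[0, 0, 0], 0], [[0, 0, 0], 0]], "jaw": -1}}

```text
clock: 14.15
tool_pos: [0.5386, 0.0811, 0.1124]
orientation: [-179.2, 0.7, -162.0]
force: [-0.4, 0.4, -0.5]
opening: 0.0288
```

{"api": "move_arm", "payload": {"increments": [[[0, 0, 0], 0], [[0, 0, 0], 0], [[0, 0, 0], 0], [[0, 0, 0], 0], [[0, 0, 0], 0], [[0, 0, 0], 0], [[0, 0, 0], 0], [[0, 0, 0], 0]]}}

```text
clock: 14.95
tool_pos: [0.5386, 0.0811, 0.1124]
orientation: [-179.2, 0.6, -162.0]
force: [-0.2, -0.0, 0.1]
opening: 0.0167
```

{"api": "move_arm", "payload": {"increments": [[[0, 0, 8], 0], [[0, 0, 14], 0], [[0, 0, 14], 0], [[0, 0, 12], 0], [[0, 0, 6], 0], [[0, 0, 0], 0], [[0, 0, 0], 0], [[0, 0, 0], 0]]}}

```text
clock: 15.75
tool_pos: [0.5377, 0.0807, 0.1695]
orientation: [-179.2, 0.6, -162.0]
force: [0.4, 0.3, -0.7]
opening: 0.0168
```

```bash
python3 - <<'E'
from h import *
s=snap('wrist','wrist7');o=ctrl.get_obs();print(o['tool_pos'],o['orientation'],o['opening'])
E
```

```text
[0.53757056 0.08068348 0.16932343] [-179.16284199    0.5510528  -162.02201571] 0.017403363645569974
```

View pics/wrist7.png

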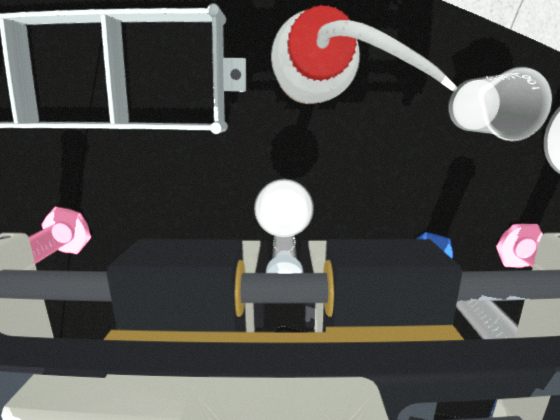

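The flask is held upright and clear of the bench, bulb at (284,207). I'll carry it to the middle bay.

{"api": "move_arm", "payload": {"increments": [[[-2, -15, 0], 0], [[-6, -30, 0], 0], [[-8, -38, 0], 0], [[-8, -40, 0], 0], [[-8, -40, 0], 0], [[-6, -30, 0], 0], [[-3, -16, 0], 0], [[-1, -6, 0], 0]]}}

```text
clock: 16.6
tool_pos: [0.4893, -0.1445, 0.1655]
orientation: [-179.2, 0.1, -161.8]
force: [-0.0, 0.1, -0.6]
opening: 0.0168
```

{"api": "move_arm", "payload": {"increments": [[[0, 0, 0], 0], [[0, 0, 0], 0], [[0, 0, 0], 0], [[0, 0, 0], 0], [[0, 0, 0], 0], [[0, 0, 0], 0], [[0, 0, 0], 0], [[0, 0, 0], 0]]}}

```text
clock: 17.4
tool_pos: [0.4894, -0.1427, 0.1648]
orientation: [-179.2, 0.1, -161.7]
force: [0.5, -0.1, -1.1]
opening: 0.017
```

```bash
python3 - <<'E'
from h import *
s=snap('wrist','wrist8');o=ctrl.get_obs();print(o['tool_pos'],o['orientation'],o['opening'])
E
```

```text
[ 0.48937973 -0.14279788  0.16480122] [-1.79216220e+02  9.15997865e-02 -1.61729784e+02] 0.01687947227624346
```

View pics/wrist8.png

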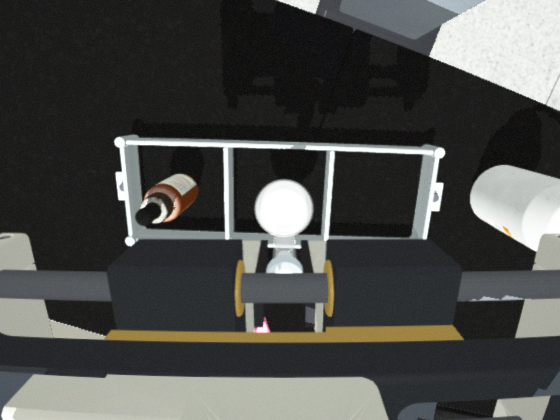

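{"api": "move_arm", "payload": {"increments": [[[5, -7, 0], 0], [[0, 0, -8], 0], [[0, 0, -12], 0], [[0, 0, -12], 0], [[0, 0, -8], 0], [[0, 0, -3], 0], [[0, 0, 0], 0], [[0, 0, 0], 0]]}}

```text
clock: 18.25
tool_pos: [0.4938, -0.1509, 0.1166]
orientation: [-179.3, -0.0, -161.8]
force: [0.9, 0.4, -1.0]
opening: 0.0168
```

{"api": "move_arm", "payload": {"increments": [[[0, 0, -2], 0], [[0, 0, 0], 0], [[0, 0, 0], 0], [[0, 0, -2], 0], [[0, 0, 0], 0], [[0, 0, 0], 0], [[0, 0, 0], 0], [[0, 0, 0], 0]]}}

```text
clock: 19.05
tool_pos: [0.4949, -0.1508, 0.1139]
orientation: [-179.2, 0.1, -161.8]
force: [0.8, -1.1, -1.4]
opening: 0.0172
```

{"api": "move_arm", "payload": {"increments": [[[0, 0, -2], 0], [[0, 0, 0], 0], [[0, 0, 0], 0], [[0, 0, 0], 0], [[0, 0, 0], 0], [[0, 0, 0], 0], [[0, 0, 0], 0], [[0, 0, 0], 0]]}}

```text
clock: 19.85
tool_pos: [0.4954, -0.151, 0.1124]
orientation: [-179.2, 0.2, -161.8]
force: [0.9, 0.9, 0.9]
opening: 0.0169
```

```bash
python3 - <<'E'
from h import *
s=snap('wrist','wrist9');o=ctrl.get_obs();print(o['tool_pos'],o['force'],o['opening'])
E
```

```text
[ 0.495387   -0.15101183  0.11239186] [0.41041998 0.51651454 0.08547329] 0.01675544178651324
```

View pics/wrist9.png

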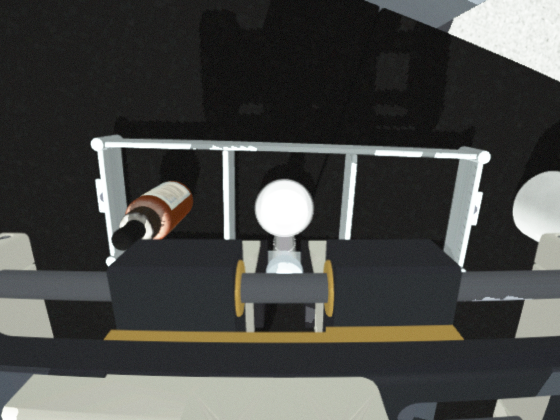

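The flask is in the middle bay at its standing height, bulb at (284,207). I'll release it.

{"api": "move_arm", "payload": {"increments": [[[0, 0, -1], 0], [[0, 0, 0], 0], [[0, 0, 0], 0], [[0, 0, 0], 0], [[0, 0, 0], 0], [[0, 0, 0], 0], [[0, 0, 0], 0], [[0, 0, 0], 0]], "jaw": 1}}

```text
clock: 20.7
tool_pos: [0.4953, -0.1509, 0.1109]
orientation: [-179.2, 0.2, -161.8]
force: [0.1, -0.7, -0.6]
opening: 0.0751
```

{"api": "move_arm", "payload": {"increments": [[[0, 0, 15], 0], [[0, 0, 30], 0], [[0, 0, 35], 0], [[0, 0, 35], 0], [[0, 0, 30], 0], [[0, 10, 5], 0], [[5, 30, 0], 0.05], [[5, 40, 0], 0.1]]}}

```text
clock: 21.5
tool_pos: [0.5027, -0.0718, 0.2662]
orientation: [-179.2, 0.0, -153.4]
force: [0.6, -0.7, -0.3]
opening: 0.0877
```

```bash
python3 - <<'E'
from h import *
s=snap('wrist','wrist10');o=ctrl.get_obs();print(o['tool_pos'],o['orientation'])
E
```

```text
[ 0.50344057 -0.0674089   0.26606684] [-1.79253281e+02  1.11559017e-01 -1.52835124e+02]
```

View pics/wrist10.png

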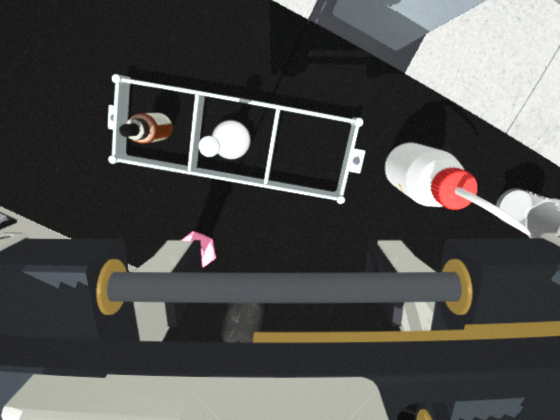

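Both the flask at (232,140) and the dropper at (160,127) stand upright in their bays. Next is the cylinder.

{"api": "move_arm", "payload": {"increments": [[[6, 35, 0], -0.14], [[7, 40, 0], -0.14], [[7, 40, 0], -0.14], [[7, 40, 0], -0.14], [[7, 40, 0], -0.14], [[7, 30, 0], -0.1], [[4, 15, 0], 0], [[0, 0, 0], 0]]}}

```text
clock: 22.35
tool_pos: [0.5461, 0.1857, 0.262]
orientation: [-179.1, -0.1, 159.9]
force: [-0.2, -0.7, -0.7]
opening: 0.0877
```

```bash
python3 - <<'E'
from h import *
s=snap('wrist','wrist11');o=ctrl.get_obs();print(o['tool_pos'],o['orientation'],o['joint_pos'])
print(proj(s,[[.565,.252,.188],[.566,.252,0]]))
E
```

```text
[0.54575844 0.18481354 0.26197375] [-1.79127602e+02 -8.05166438e-02  1.59855661e+02] [  38.41948098   10.44990384   -8.65534471    0.4069138   -71.68153391
 -148.69375199]
[[377.06830397 208.06324051]
 [339.86429444 168.17061676]]
```

View pics/wrist11.png

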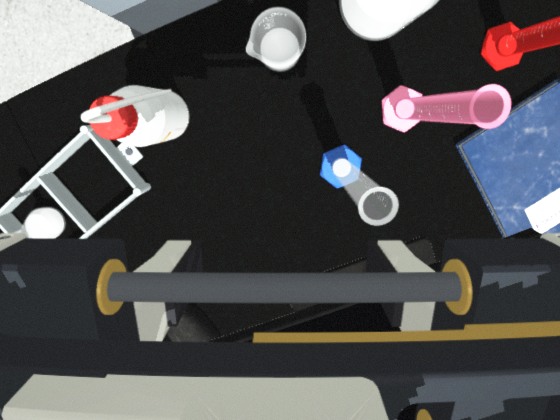

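The cylinder's top ring is at (378,206) and its foot at (341,167), both within 2 px of the prediction. I'll align over it.

{"api": "move_arm", "payload": {"increments": [[[5, 15, 0], 0], [[7, 25, 0], 0], [[5, 15, 0], 0], [[1, 5, 0], 0], [[0, 0, 0], 0], [[0, 0, 0], 0], [[0, 0, 0], 0], [[0, 0, 0], 0]]}}

```text
clock: 23.2
tool_pos: [0.5636, 0.2415, 0.2621]
orientation: [-179.1, -0.1, 159.9]
force: [-0.1, -0.3, 0.3]
opening: 0.0875
```

```bash
python3 - <<'E'
from h import *
s=snap('wrist','wrist12');o=ctrl.get_obs();print(o['tool_pos'],o['orientation'],o['joint_pos'])
print(proj(s,[[.565,.252,.188],[.566,.252,0]]))
E
```

```text
[0.56355465 0.24149706 0.2621466 ] [-1.79067389e+02 -1.28558546e-01  1.59895985e+02] [  41.6388976    14.06531233   -3.9425332     0.34351395  -72.8747862
 -151.84554673]
[[299.32394952 211.37687997]
 [295.42002435 170.32127998]]
```

View pics/wrist12.png

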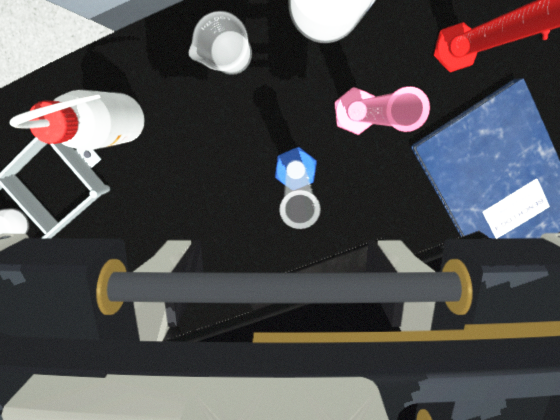

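{"api": "move_arm", "payload": {"increments": [[[2, 11, 0], 0], [[0, 0, -10], 0], [[0, 0, -22], 0], [[0, 0, -28], 0], [[0, 0, -28], 0], [[0, 0, -20], 0], [[0, 0, -8], 0], [[0, 0, 0], 0]]}}

```text
clock: 24.05
tool_pos: [0.5647, 0.2535, 0.1397]
orientation: [-179.1, -0.1, 159.9]
force: [-0.6, 1.2, -0.5]
opening: 0.0875
```

```bash
python3 - <<'E'
from h import *
s=snap('wrist','wrist13');o=ctrl.get_obs();print(o['tool_pos'],o['orientation'],o['force'])
E
```

```text
[0.56502831 0.25372618 0.14044957] [-1.79173429e+02 -8.86697500e-02  1.59917829e+02] [ 1.24707088 -0.65343461  0.18953655]
```

View pics/wrist13.png

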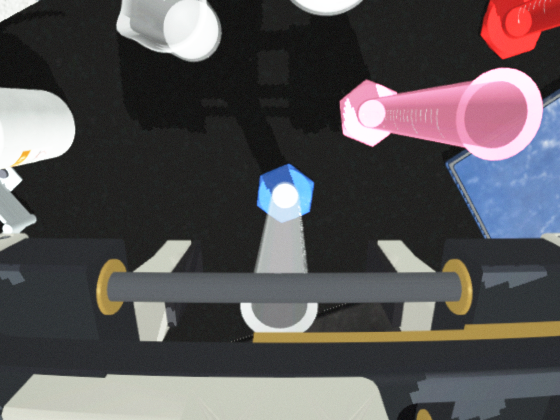

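The tube is centred between the fingers (column 282), with the blue foot at (286,193). I'll go 14 mm lower and close.

{"api": "move_arm", "payload": {"increments": [[[0, -1, -7], 0], [[0, 0, -7], 0], [[0, 0, 0], 0], [[0, 0, 0], 0], [[0, 0, 0], 0], [[0, 0, 0], 0], [[0, 0, 0], 0], [[0, 0, 0], 0]]}}

```text
clock: 24.9
tool_pos: [0.5672, 0.2542, 0.1297]
orientation: [-179.5, 0.1, 159.9]
force: [0.6, -0.2, -0.6]
opening: 0.0876
```

{"api": "move_arm", "payload": {"increments": [[[0, 0, 0], 0], [[0, 0, 0], 0], [[0, 0, 0], 0], [[0, 0, 0], 0], [[0, 0, 0], 0], [[0, 0, 0], 0], [[0, 0, 0], 0], [[0, 0, 0], 0]], "jaw": -1}}

```text
clock: 25.7
tool_pos: [0.5672, 0.2542, 0.1298]
orientation: [-179.5, 0.1, 159.9]
force: [-0.4, -0.5, 0.7]
opening: 0.0293
```

{"api": "move_arm", "payload": {"increments": [[[0, 0, 0], 0], [[0, 0, 0], 0], [[0, 0, 0], 0], [[0, 0, 0], 0], [[0, 0, 0], 0], [[0, 0, 0], 0], [[0, 0, 0], 0], [[0, 0, 0], 0]]}}

```text
clock: 26.5
tool_pos: [0.5671, 0.2541, 0.1297]
orientation: [-179.5, 0.1, 160.0]
force: [0.1, 0.1, -0.2]
opening: 0.0287
```

{"api": "move_arm", "payload": {"increments": [[[0, 0, 6], 0], [[0, 0, 12], 0], [[0, 0, 15], 0], [[0, 0, 15], 0], [[0, 0, 10], 0], [[0, 0, 4], 0], [[0, 0, 0], 0], [[0, 0, 0], 0]]}}

```text
clock: 27.3
tool_pos: [0.5666, 0.2539, 0.1971]
orientation: [-179.5, 0.1, 159.9]
force: [0.3, -0.4, -1.1]
opening: 0.0286
```

```bash
python3 - <<'E'
from h import *
s=snap('wrist','wrist14');o=ctrl.get_obs();print(o['tool_pos'],o['orientation'],o['opening'])
E
```

```text
[0.56657154 0.25383727 0.19695633] [-1.79512436e+02  1.22828127e-01  1.59938024e+02] 0.028748602360843156
```

View pics/wrist14.png

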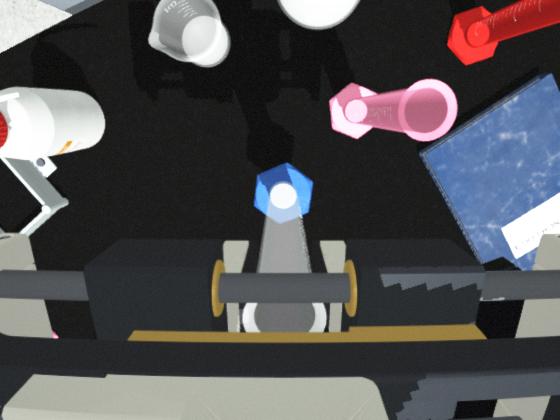

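{"api": "move_arm", "payload": {"increments": [[[-1, -12, 0], 0], [[-2, -22, 0], 0], [[-3, -30, 0], 0], [[-3, -32, 0], 0], [[-3, -32, 0], 0], [[-3, -32, 0], 0], [[-3, -22, 0], 0], [[-1, -10, 0], 0]]}}

```text
clock: 28.15
tool_pos: [0.541, 0.0469, 0.1924]
orientation: [-179.1, -0.2, 160.0]
force: [0.4, 0.5, -1.6]
opening: 0.0286
```

{"api": "move_arm", "payload": {"increments": [[[-2, -8, 0], 0], [[-6, -18, 0], 0], [[-10, -22, 0], 0], [[-14, -22, 0], 0], [[-14, -18, 0], 0], [[-12, -10, 0], 0], [[-6, -4, 0], 0], [[0, 0, 0], 0]]}}

```text
clock: 28.95
tool_pos: [0.4721, -0.0617, 0.1915]
orientation: [-179.1, -0.2, 159.9]
force: [0.1, 0.5, -0.6]
opening: 0.0286
```

```bash
python3 - <<'E'
from h import *
s=snap('wrist','wrist15');o=ctrl.get_obs();print(o['tool_pos'],o['orientation'],o['opening'])
E
```

```text
[ 0.47257153 -0.06138495  0.1915884 ] [-179.12321114   -0.20955829  159.90939105] 0.028810257001053736
```

View pics/wrist15.png

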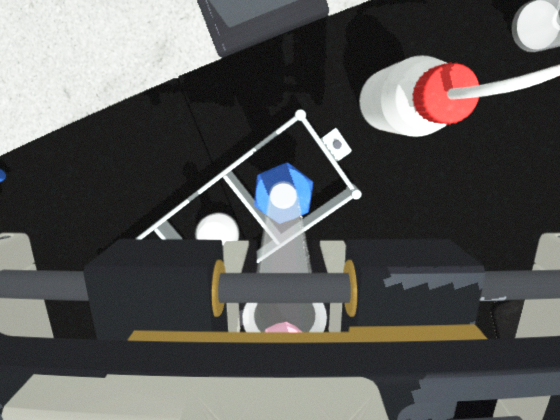

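The foot, about 62 mm up, is above the left bay at (284,195), and the TCP is 4 mm off the bay centre. I'll lower it.

{"api": "move_arm", "payload": {"increments": [[[-3, 3, 0], 0], [[0, 0, -8], 0], [[0, 0, -13], 0], [[0, 0, -13], 0], [[0, 0, -10], 0], [[0, 0, -5], 0], [[0, 0, 0], 0], [[0, 0, 0], 0]]}}

```text
clock: 29.8
tool_pos: [0.4719, -0.0547, 0.1388]
orientation: [-179.1, -0.2, 160.2]
force: [0.3, 0.3, -0.8]
opening: 0.0284
```

```bash
python3 - <<'E'
from h import *
s=snap('wrist','wrist16');o=ctrl.get_obs();print(o['tool_pos'],o['orientation'],o['force'])
E
```

```text
[ 0.47188699 -0.05472859  0.13883489] [-179.12894137   -0.18622498  160.16318238] [ 0.11983054  0.68150378 -1.3586125 ]
```

View pics/wrist16.png

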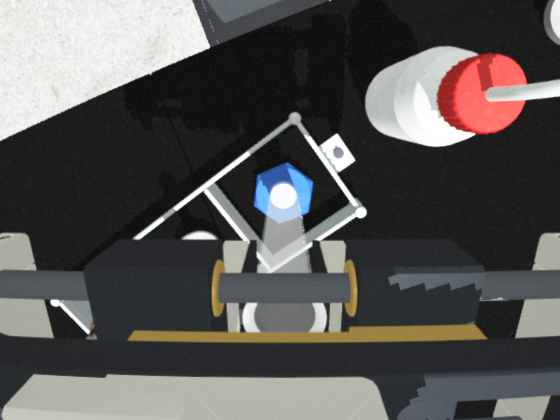

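The foot is inside the bay with clearance all round. I'll lower the last 9 mm.

{"api": "move_arm", "payload": {"increments": [[[-1, -2, -3], 0], [[0, 0, 0], 0], [[0, 0, -3], 0], [[0, 0, 0], 0], [[0, 0, -2], 0], [[0, 0, 0], 0], [[0, 0, 0], 0], [[0, 0, 0], 0]]}}

```text
clock: 30.65
tool_pos: [0.4717, -0.0569, 0.1316]
orientation: [-179.2, -0.0, 160.2]
force: [0.2, 0.3, -1.0]
opening: 0.029
```

{"api": "move_arm", "payload": {"increments": [[[0, 0, -2], 0], [[0, 0, 0], 0], [[0, 0, 0], 0], [[0, 0, 0], 0], [[0, 0, 0], 0], [[0, 0, 0], 0], [[0, 0, 0], 0], [[0, 0, 0], 0]]}}

```text
clock: 31.45
tool_pos: [0.472, -0.0568, 0.1297]
orientation: [-179.2, -0.0, 160.2]
force: [0.3, 0.1, -0.1]
opening: 0.0286
```

{"api": "move_arm", "payload": {"increments": [[[0, 0, 0], 0], [[0, 0, 0], 0], [[0, 0, 0], 0], [[0, 0, 0], 0], [[0, 0, 0], 0], [[0, 0, 0], 0], [[0, 0, 0], 0], [[0, 0, 0], 0]]}}

```text
clock: 32.25
tool_pos: [0.472, -0.0568, 0.1297]
orientation: [-179.2, -0.0, 160.2]
force: [-0.0, -0.0, -0.4]
opening: 0.0286
```

Same height as at the grasp, and the weight is off the wrist. I'll release and go straight up.

{"api": "move_arm", "payload": {"increments": [[[0, 0, 0], 0], [[0, 0, 0], 0], [[0, 0, 0], 0], [[0, 0, 0], 0], [[0, 0, 0], 0], [[0, 0, 0], 0], [[0, 0, 0], 0], [[0, 0, 0], 0]], "jaw": 1}}

```text
clock: 33.05
tool_pos: [0.4724, -0.0568, 0.1301]
orientation: [-179.3, 0.0, 160.2]
force: [0.0, -0.1, 0.7]
opening: 0.0852
```

{"api": "move_arm", "payload": {"increments": [[[0, 0, 10], 0], [[0, 0, 25], 0], [[0, 0, 30], 0], [[0, 0, 35], 0], [[0, 0, 35], 0], [[0, 15, 25], 0], [[5, 35, 0], 0], [[5, 35, 0], 0]]}}

```text
clock: 33.85
tool_pos: [0.48, 0.0266, 0.3028]
orientation: [-179.3, 0.2, 159.9]
force: [0.3, -0.8, -0.1]
opening: 0.0876
```

{"api": "move_arm", "payload": {"increments": [[[10, 30, 0], 0], [[10, 30, 0], 0], [[5, 20, 0], 0], [[0, 10, 0], 0], [[0, 0, 0], 0], [[0, 0, 0], 0], [[0, 0, 0], 0], [[0, 0, 0], 0]]}}

```text
clock: 34.65
tool_pos: [0.5048, 0.1212, 0.3087]
orientation: [-179.6, 0.4, 160.0]
force: [0.2, 0.3, -0.3]
opening: 0.0878
```

```bash
python3 - <<'E'
from h import *
s=snap('wrist','wrist17');o=ctrl.get_obs();print(o['tool_pos'],o['orientation'],o['qvel'])
t=snap('top','top17');cv2.imwrite('pics/c7.png',cv2.resize(t['color'][160:280,180:420,::-1],None,fx=3.3,fy=3.3,interpolation=cv2.INTER_CUBIC))
snap('scene','scene17')
print(proj(s,[[.469,-.058,0],[.496,-.150,0],[.5235,-.2426,0]]))
E
```

```text
[0.50477507 0.1211544  0.30873668] [-179.56779435    0.39556675  160.01576241] [0.14324859 0.17723296 0.21328973 0.12079569 0.12089545 0.01612461]
[[164.07181953 182.49558507]
 [119.08247337 218.50739985]
 [ 78.22551012 251.91634138]]
```

View pics/wrist17.png

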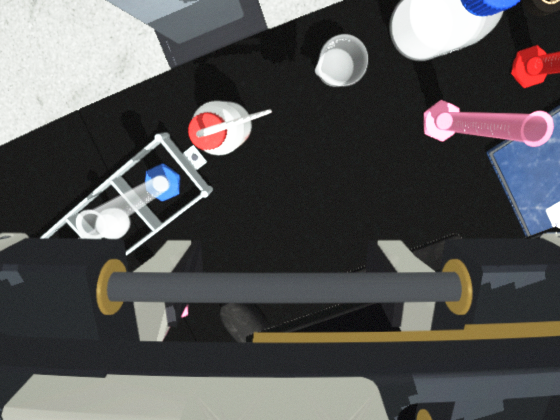

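View pics/c7.png

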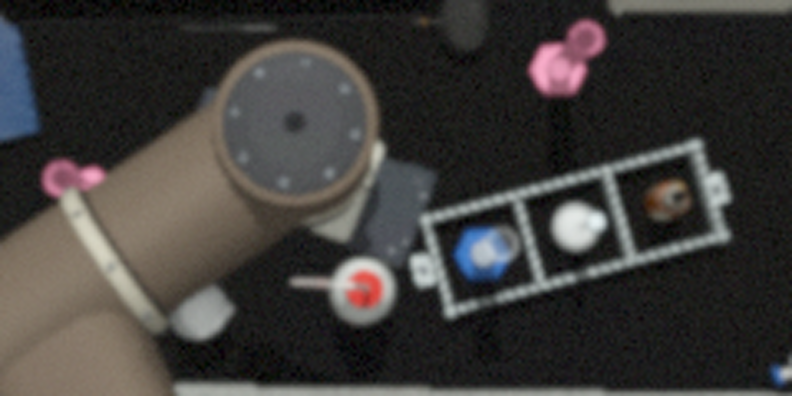

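View pics/scene17.png

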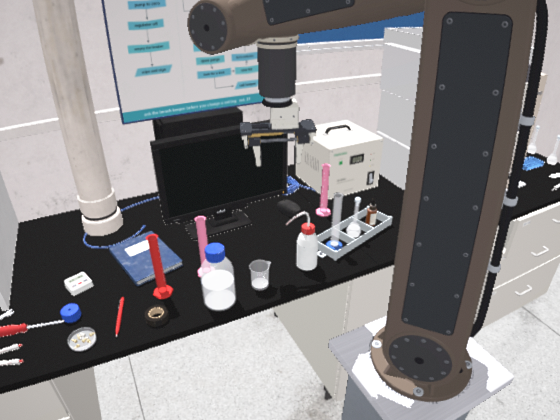

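All three stand upright in their bays. In the enlarged top view the foot is at (484,252), the flask at (577,226) and the dropper at (667,200). The wash bottle is at (364,290), unmoved. I'll do a last numeric check, then hand in.

```bash
python3 - <<'E'
from h import *
t=load('top17')
f=lambda u,v:((u+.5)/3.3-.5+180,(v+.5)/3.3-.5+160)
B=dict(L=(.469,-.058),M=(.496,-.150),R=(.5235,-.2426))
for n,p,z,b in[('cyl foot',(483,252),.008,'L'),('cyl top',(504,243),.188,'L'),('flask bulb',(577,226),.024,'M'),('stopper',(594,220),.142,'M'),('drop top',(673,197),.102,'R'),('drop shoulder',(667,200),.06,'R')]:
    q=plane(t,*f(*p),z)[:2];print(n,q.round(4),'off mm',(1e3*(q-B[b])).round(1))
print('wash',plane(t,*f(364,290),.139).round(4))
print(ctrl.get_obs()['clock']); print(ctrl.close_job())
E
```

```text
cyl foot [ 0.4717 -0.0587] off mm [ 2.7 -0.7]
cyl top [ 0.4705 -0.0599] off mm [ 1.5 -1.9]
flask bulb [ 0.4991 -0.1526] off mm [ 3.1 -2.6]
stopper [ 0.4967 -0.1502] off mm [ 0.7 -0.2]
drop top [ 0.5237 -0.2341] off mm [0.2 8.5]
drop shoulder [ 0.5243 -0.2371] off mm [0.8 5.5]
wash [0.4266 0.066  0.139 ]
34.8
the job is handed in; nothing more can be done
None
```

I handed the job in at 34.8 s, inside the 72 s limit. All three pieces stand upright in their bays. I moved the dropper bottle from the left bay to the right bay, then the flask to the middle bay, then the clear cylinder to the left bay. Each was set down at the height it was gripped at before release.

**Offsets from bay centre, last top view (limit 35 mm):**

| Item | Base or body | Top |
|---|---|---|
| Cylinder | 3 mm | 2 mm |
| Flask | 4 mm | 1 mm |
| Dropper bottle | 6 mm | 8–9 mm |

**Upright:** base and top positions agree to 2–4 mm for all three, which is within the accuracy of my readings.

**Disagreement:** the wrist camera had earlier put the dropper's base within 1 mm of its bay centre. The 6–9 mm from the top view may be an error in picking its dark bulb out of a dark background; either figure is well inside the limit.

**Bystanders and robot:** the wash bottle measured exactly where it was at the start. I did not re-measure the stock bottle and beaker; they look unmoved in the last scene picture. The gripper finished open, about 0.31 m above the worktop and clear of everything.

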